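# Open a worn gate valve by counted turns and lock it

## Robot

A 6-joint arm with a two-finger parallel gripper is mounted at the origin on the work surface. World frame = base frame: x ahead of the robot, y to its left, z up, the work surface at z = 0. Lengths are in m, angles in rad, forces in N, time in s.
With the tool pointing down it reaches from about 0.3 to 0.75 m from the base axis. Payload 8.5 kg.
Tool frame: the origin (TCP) lies at the very end of the fingers, on their centre line; the grasp point (between the pads) lies 19 mm behind it; z points along the fingers, y is the direction in which the jaws open and shut (so a half turn about z gives the same grasp; the last joint's range is limited). The gripper opens to 88 mm and grips with 3 to 60 N. Pads are 18 mm wide; open, the fingers measure 123 mm over their backs; the gripper's body (75 mm by 187 mm) begins 45 mm behind the grasp point.
Start: joints at [-1.4, 0.381, 1.297, -0, 1.464, -0.215], TCP at [0.207, -0.51, 0.239] pointing down, gripper open.
Joint ranges: [-3.11, 3.11], [-0.89, 2.33], [0.22, 2.48], [-1.42, 4.56], [0.17, 2.85], [-2.88, 2.88]. Speed limits (rad/s): [2.39, 2.39, 3.14, 3.14, 3.14, 3.14].

## Interface

Orientations are given as a unit quaternion [w, x, y, z].
In Python, from cell import * gives the robot as it stands.
- The arm moves only by the tool apply_moves, never from a script. Its arguments are lists of equal length, an entry for each row: "twist": the turn, a rotation vector about the tool's x, y, z in degrees, a list of three; "xyz": the shift along the tool's x, y, z in m, a list of three; "claw": the opening, from 0 (shut) to 1 (fully open). In form: {"twist": [[ax, ay, az], ...], "xyz": [[x, y, z], ...], "claw": [claw, ...]}. A call has 1 to 8 rows; each row is the pose to reach, as a shift and turn from the pose commanded when the call began, along the tool's axes at that moment; what a row does not reach only later rows make up. A row lasts 1/10 s, in which the tool goes at most 50 mm and 8.59 degrees, less where a joint would pass 70% of its speed; a pose out of reach is approached as far as the arm can. A call with a gripper value outside its range is refused whole. The fingers move at their own pace and stop on an object; "newtons" is the grip in N (left out, the last holds). Time passes only in rows, so rows that repeat a pose let the fingers close. It gives the time, the measured TCP pose, the force and the opening at its end, in the units of the state.
- observe(): the state, without advancing time (a new reading comes with each control period).
- capture(name): name is "scene" or "top" or "wrist"; returns (picture, depth): 420x560x3 uint8, red, green, blue; 420x560 float32, m along the optical axis (not along the pixel's ray), 0 where there is no reading.
- get_calibration(name): a dict with "vertical_fov" (degrees; the focal length in pixels is half the picture's height over the tangent of half this angle, whatever the lens; pixels are square), "cx", "cy" (the principal point, pixels), "view" (4x4, takes a point from world to camera coordinates). Camera axes: x right, y up, looking along -z (the intrinsics and any distortion apply to the point x, -y, -z); pixel columns grow to the right and rows downward; lengths in m; the calibration is good to about 2 mm. A picture is of the moment at which its call begins: read the wrist's pose just before it. get_calibration takes no time and is no camera call; for the wrist camera it gives the pose at the moment of the call.
- finish_job(): hands the job in, once; it reports no verdict.
The state is a dict: "time": time; "joint_pos": joint angles; "qvel": joint speeds; "joint_efforts": joint torques, N m; "tcp_pos": TCP position; "ee_rot": TCP orientation; "ft_force": force on the tool from outside, world axes, zero at the start; "ft_torque": the same for the moment, N m; "opening": opening from 0.0 (shut) to 1.0 (fully open).
Only numpy, scipy, OpenCV 4.12 (cv2) and the standard library are available. Lean on these libraries where they do the work, as an engineer would, in place of code of your own. Each camera call takes 0.05 s, during which the arm holds its last target.

## Task

The cooling water for the microscope bench needs more flow: open the gate valve further by one full turn of its red handwheel, turning it counter-clockwise by the black handle, which is to be held lightly. The drive is worn, so turn gently until you feel the free play taken up and count only the turning that really moves the stem; then let go and swing the yellow-balled lock lever right over to its far stop. Never strain the wheel, and leave the other things on the bench where they are.

Things in the scene. Friction and masses are not known exactly. Their poses are not given: they have to be found in the camera images.
- valve: valve station fixed to the bench, at a new place and yaw each time: grey base plate 200 x 340 x 12 mm, brass gate valve on steel pipes, red handwheel on top with a vertical axis. Origin on the wheel's axis at bench level, z up, x to the plate's far side (away from the robot at zero yaw). A lock pedestal stands 150 mm along its -y axis.
- wheel_axis (a point): point on the handwheel's vertical axis at the height of the rim's top (132 mm above the bench).
- wheel: red three-spoke handwheel, 122 mm over all, rim bar 12 mm thick; carries the handle. Origin on the axis at the hub's underside, x axis towards the handle. Counter-clockwise from above opens. Worn drive: up to half a turn of free play to the stem, an unknown part of it ahead. Pushing the handle takes under 1 N in the free play, a steady 9 N or so while the stem is carried along (less when held still).
- handle_mid (a point): middle of the black upright handle on the wheel's rim: a cylinder 20 mm in diameter, 45 mm long, thin-walled (grip it with 20 N at most), 55 mm from the wheel's axis, from 136 to 181 mm above the bench (this point: 160 mm). It revolves freely on its pin, so it may be gripped in a fixed direction and carried round in circles.
- stem_top (a point): top centre of the bare steel stem (12 mm across) standing out of the wheel's hub, 148 to 152 mm above the bench at the start. It rises straight up, without turning, 4 mm for each full turn of the wheel once the free play is taken up; it stands still in the free play.
- lever_ball (a point): centre of the yellow ball (26 mm across) at the end of the lock lever, 80 mm from the lever's pivot. The pivot lies 150 mm along the station's -y axis, 84 mm above the bench, and is parallel to the station's y axis; the ball is about 154 mm above the bench at either end of its swing.
- lock_lever (a joint): angle of the lock lever, rad: 0 unlocked, leaning 0.5 rad towards the station's -x (near) side; 1.0 locked, leaning as far to its +x (far) side, at a stop. It stays where it is left and takes about 2 N at the ball to move.
- spray_bottle: white spray bottle with green collar and trigger, 76 mm across, 208 mm tall; a loose bystander, origin at the centre of its underside.
- reagent_jar: brown glass jar with white cap, 60 mm across, 85 mm tall; a loose bystander, origin at the centre of its underside.
- dish_stack: stack of three closed clear culture dishes, 88 mm across, 45 mm tall; a loose bystander, origin at the centre of its underside.
- beaker: clear beaker, 68 mm across, 85 mm tall; a loose bystander, origin at the centre of its underside.
- slide_box: blue slide box, 85 x 100 x 32 mm; a loose bystander, origin at the centre of its underside.
- spanner: steel spanner, 140 mm long, lying flat; a loose bystander, origin at the centre of its underside (at its middle).
- pipe_cap: small brass pipe cap, 30 mm across, 22 mm tall, on the station's base plate; a loose bystander, origin at the centre of its underside.

How it is judged:
On the way, in this order (a step that is already met when the one before it is completed fails the run):
1. the free play is taken up and the stem begins to rise (distance of stem_top from where it was at the start of the episode above 0.0004 m).
2. the stem has risen by one full turn (distance of stem_top from where it was at the start of the episode between 0.00368 and 0.00432 m), for 0.3 s.
3. the lock lever is thrown over to its far stop with the stem still as set (all of step 2 and value of joint lock_lever above 0.85 rad), for 0.2 s.
At the end, for the whole second after the job is handed in: The stem stands 4.0 mm (one full turn) above its starting height, within 0.32 mm (0.08 turn, about 29 degrees), and the lock lever is within 0.15 rad of its far stop (all of step 3); the robot touches nothing.
It fails at once if the wheel or its handle is strained: the fingers press on it with more than 60 N in all, both pads together (contact force between the fingers and wheel above 60 N).
It fails at once if a bystander is moved by more than 20 mm (distance of any of spray_bottle, reagent_jar, dish_stack, beaker, slide_box, spanner, pipe_cap from where it was at the start of the episode above 0.02 m).
It also fails if it takes over 72 s, if anything falls off the work surface, if the arm or the gripper's body presses on something with over 40 N, if the wrist force passes 120 N, or if a joint passes its speed limit or range.

## Working session

There is one attempt and no reset: what is moved stays moved. The work goes in short steps, Python scripts to look and compute and a tool call to move; the robot and the scene stay as the last step left them, time stands still between calls to the robot, and variables do not carry over. Pictures are saved under pics/ and viewed, and the job is handed in when it is done.

Besides the shell and the picture viewer there is one more tool, called after "Request:" by a JSON object that holds its "op" and its "data". apply_moves: Moves the arm, as the interface text tells. Its arguments: {"type":"object","properties":{"twist":{"type":"array"},"xyz":{"type":"array"},"claw":{"type":"array"},"newtons":{"type":"number"}},"required":["twist","xyz","claw"]}

```bash
mkdir -p pics; ls; python3 - <<'E'
from cell import *
import cv2, numpy as np
s=observe();print(s)
for n in ["scene","top","wrist"]:
    c=get_calibration(n);print(n,c)
    p,d=capture(n);cv2.imwrite(f"pics/{n}0.png",p[:,:,::-1]);np.save(f"pics/{n}0.npy",d)
E
```

```text
pics
{'time': 0.0, 'joint_pos': array([-1.40029950e+00,  3.81187127e-01,  1.29824077e+00, -3.99575704e-05,
        1.46361339e+00, -2.15306924e-01]), 'qvel': array([ 0.00119855, -0.00248541,  0.00117186, -0.00109152,  0.00117589,
        0.00106109]), 'joint_efforts': array([-1.03832932e-03, -4.37937927e+01, -2.24558812e+01,  7.13015813e-02,
        3.52381356e-02, -1.13987553e-04]), 'tcp_pos': array([ 0.20690314, -0.50929502,  0.23814928]), 'ee_rot': array([-7.24575938e-04,  9.81451386e-01,  1.91709811e-01, -3.63069205e-06]), 'ft_force': array([ 0.3539686 ,  0.07075275, -0.16473889]), 'ft_torque': array([ 0.05819146, -0.00454766, -0.05507385]), 'opening': 1.006196746657029}
scene {'vertical_fov': 45.51224511668539, 'cx': 271.7276389087009, 'cy': 212.8477400124481, 'view': array([[-0.24078166,  0.970432  , -0.01690951,  0.11456912],
       [-0.52396545, -0.11530056,  0.84389927,  0.20874575],
       [ 0.81699718,  0.21205547,  0.5362351 , -1.4751805 ],
       [ 0.        ,  0.        ,  0.        ,  1.        ]])}
top {'vertical_fov': 54.77415757547775, 'cx': 285.4528574133657, 'cy': 205.76813307341655, 'view': array([[-0.00859138, -0.9998182 , -0.01702201,  0.03719638],
       [ 0.98835278, -0.01107686,  0.1517764 , -0.59589691],
       [-0.15193736, -0.01551978,  0.98826827, -0.94187947],
       [ 0.        ,  0.        ,  0.        ,  1.        ]])}
wrist {'vertical_fov': 67.34770575781884, 'cx': 276.5644194845953, 'cy': 206.4582306286333, 'view': array([[ 0.37562278, -0.92677194, -0.0011372 , -0.54915035],
       [ 0.87671022,  0.35572995, -0.32378294,  0.04436377],
       [ 0.30047748,  0.12062325,  0.94613071, -0.39162043],
       [ 0.        ,  0.        ,  0.        ,  1.        ]])}
```

View pics/scene0.png

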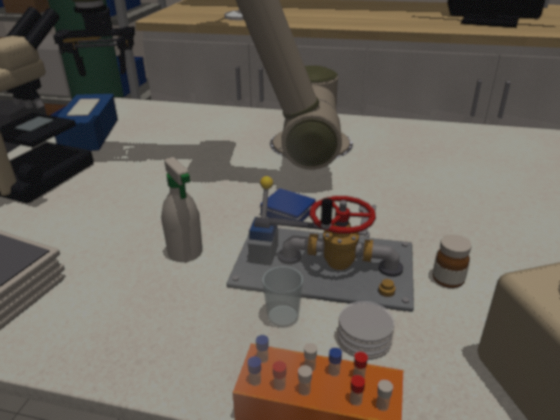

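View pics/top0.png

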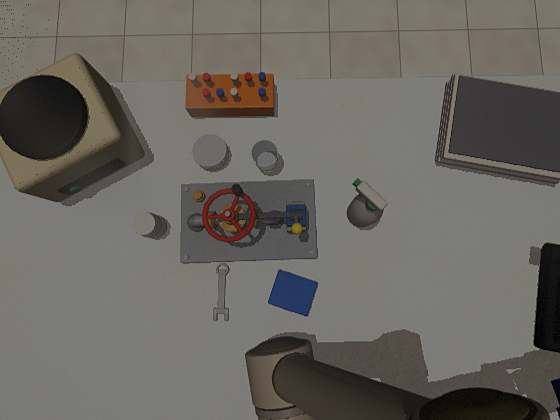

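View pics/wrist0.png

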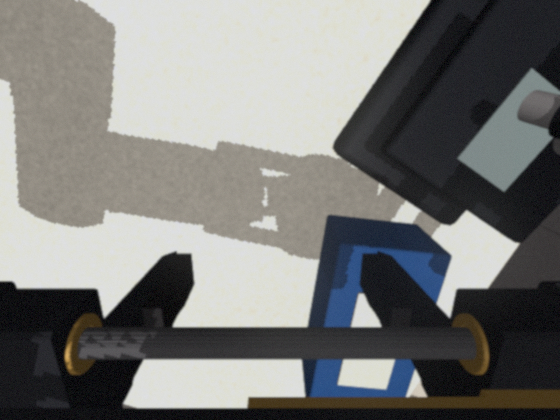

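```bash
cat > h.py <<'E'
import numpy as np, cv2
from cell import *
def K(c):
    f=210/np.tan(np.radians(c["vertical_fov"]/2));return f,c["cx"],c["cy"]
def ray(c,u,v):
    f,cx,cy=K(c);V=np.array(c["view"]);R=V[:3,:3];t=V[:3,3]
    d=np.array([(u-cx)/f,-(v-cy)/f,-1.0]);return -R.T@t, R.T@d
def at_z(c,u,v,z):
    o,d=ray(c,u,v);return o+d*(z-o[2])/d[2]
def at_d(c,u,v,dep):
    o,d=ray(c,u,v);return o+d*dep
def proj(c,P):
    f,cx,cy=K(c);V=np.array(c["view"]);p=V[:3,:3]@np.asarray(P)+V[:3,3]
    return cx+f*p[0]/-p[2], cy-f*p[1]/-p[2]
def crop(img,x0,y0,w,h,s,name):
    c=img[y0:y0+h,x0:x0+w];cv2.imwrite(name,cv2.resize(c,None,fx=s,fy=s,interpolation=cv2.INTER_CUBIC))
E
python3 - <<'E'
import cv2
from h import *
t=cv2.imread("pics/top0.png");s=cv2.imread("pics/scene0.png")
crop(t,170,170,160,110,5,"pics/top0c.png");crop(s,225,165,200,140,4,"pics/scene0c.png")
E
```

```text
(no output)
```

View pics/top0c.png

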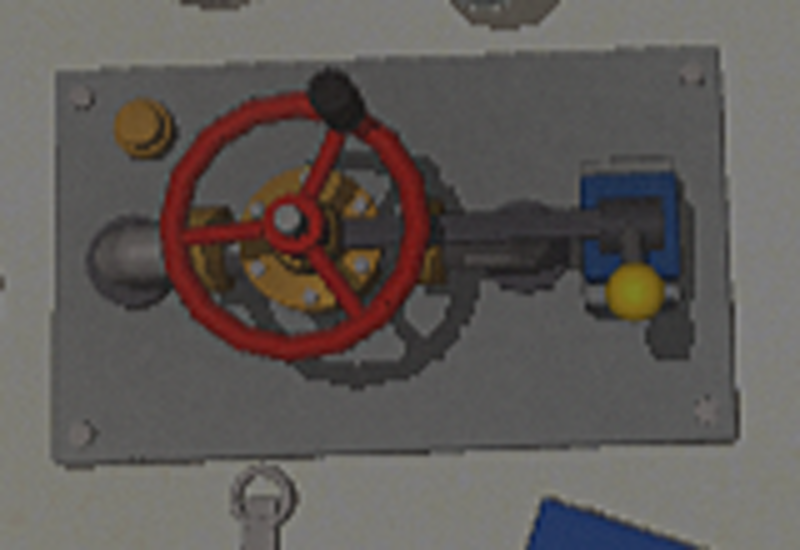

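View pics/scene0c.png

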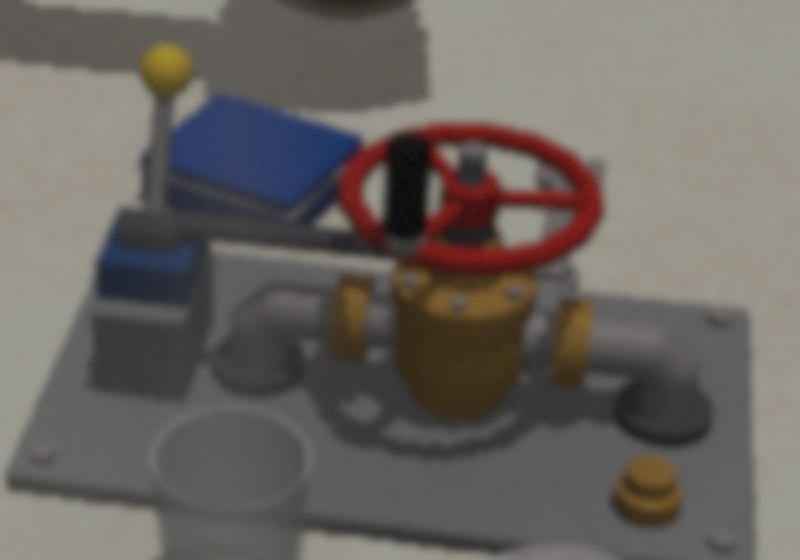

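```bash
python3 - <<'E'
from h import *
t=get_calibration("top");s=get_calibration("scene")
d=np.load("pics/top0.npy")
def T(x,y): return 170+(x+.5)/5-.5,170+(y+.5)/5-.5
def S(x,y): return 225+(x+.5)/4-.5,165+(y+.5)/4-.5
P=lambda *a:print(*[np.round(x,4) if not isinstance(x,str) else x for x in a])
stem=at_z(t,*T(290,217),.150);P("stem",stem)
rim=at_z(t,*T(295,225),.128);P("rim",rim)
h=at_z(t,*T(332,92),.181);P("handle",h)
b=at_z(t,*T(635,291),.154);P("ball",b)
for n,c in dict(c1=(57,72),c2=(717,47),c3=(738,437),c4=(55,463)).items(): P(n,at_z(t,*T(*c),.012))
for n,c in dict(s1=(83,97),s2=(693,74),s3=(706,410),s4=(83,433)).items(): P(n,at_z(t,*T(*c),.014))
for n,X,p in [("stem",stem,(472,150)),("handle",h,(408,140)),("ball",b,(167,70))]:
    P(n,proj(s,X),S(*p))
    # triangulate
    A=[]
    for c,q in((t,T(*{"stem":(290,217),"handle":(332,92),"ball":(635,291)}[n])),(s,S(*p))):
        o,r=ray(c,*q);A.append((o,r/np.linalg.norm(r)))
    M=sum(np.eye(3)-np.outer(r,r) for o,r in A);v=sum((np.eye(3)-np.outer(r,r))@o for o,r in A)
    P(" tri",np.linalg.solve(M,v))
for q in [(228,214),(237,189),(297,228)]: P(at_d(t,*q,d[q[1],q[0]]))
for n,q in dict(bottle=(368,200),beaker=(265,157),jar=(149,225),dish=(211,152),box=(293,293),orange=(230,95)).items(): P(n,at_d(t,*q,d[q[1],q[0]]))
E
```

```text
stem [0.5657 0.1557 0.15  ]
rim [0.5651 0.1569 0.128 ]
handle [0.6147 0.1336 0.181 ]
ball [0.5315 0.0061 0.154 ]
c1 [0.6607 0.2981 0.012 ]
c2 [ 0.6695 -0.0388  0.012 ]
c3 [ 0.4725 -0.0455  0.012 ]
c4 [0.4628 0.293  0.012 ]
s1 [0.6471 0.2838 0.014 ]
s2 [ 0.6553 -0.0263  0.014 ]
s3 [ 0.4859 -0.0298  0.014 ]
s4 [0.4774 0.279  0.014 ]
stem [342.3592 201.1782] [342.625 202.125]
 tri [0.5659 0.1561 0.1482]
handle [326.7438 198.666 ] [326.625 199.625]
 tri [0.6151 0.1337 0.1793]
ball [266.4389 181.7053] [266.375 182.125]
 tri [0.5316 0.006  0.1531]
[0.5635 0.1548 0.1502]
[0.6128 0.1316 0.1797]
[0.5297 0.0054 0.1675]
bottle [ 0.5834 -0.1413  0.1951]
beaker [0.7315 0.0839 0.0026]
jar [0.5481 0.3489 0.0873]
dish [0.7349 0.2165 0.0428]
box [0.3871 0.0153 0.0319]
orange [0.8787 0.1685 0.0565]
```

Request:
{"op": "apply_moves", "data": {"twist": [[0,0,0],[0,0,8],[0,0,16],[0,0,22.1],[0,0,22.1]], "xyz": [[0,0,-0.04],[0,0,-0.07],[0,0,-0.07],[0,0,-0.07],[0,0,-0.07]], "claw": [1,1,1,1,1]}}

```text
time: 0.65
tcp_pos: [0.2069, -0.5095, 0.3086]
ee_rot: [-0.0, 1.0, -0.0, -0.0]
ft_force: [0.1, 0.0, -0.1]
opening: 0.997
```

Request:
{"op": "apply_moves", "data": {"twist": [[0,0,0],[0,0,0],[0,0,0],[0,0,0],[0,0,0],[0,0,0],[0,0,0],[0,0,0]], "xyz": [[0.02,-0.04,0],[0.045,-0.08,0],[0.07,-0.12,0],[0.095,-0.16,0],[0.12,-0.2,0],[0.145,-0.24,0],[0.17,-0.28,0],[0.195,-0.32,0]], "claw": [1,1,1,1,1,1,1,1]}}

```text
time: 1.45
tcp_pos: [0.4025, -0.1877, 0.3087]
ee_rot: [-0.0, 1.0, 0.002, -0.0]
ft_force: [0.4, -1.3, -0.4]
opening: 1.002
```

Request:
{"op": "apply_moves", "data": {"twist": [[0,0,0],[0,0,0],[0,0,0],[0,0,0],[0,0,0],[0,0,0],[0,0,0],[0,0,0]], "xyz": [[0.025,-0.04,0],[0.05,-0.08,0],[0.075,-0.12,0],[0.1,-0.16,0],[0.125,-0.2,0],[0.15,-0.24,0],[0.175,-0.28,0],[0.19,-0.31,0]], "claw": [1,1,1,1,1,1,1,1]}}

```text
time: 2.25
tcp_pos: [0.5928, 0.123, 0.3079]
ee_rot: [-0.0, 1.0, 0.002, -0.001]
ft_force: [-0.4, -0.9, 0.1]
opening: 0.997
```

```bash
python3 - <<'E'
from h import *
s=observe();print(s["tcp_pos"],s["joint_pos"])
c=get_calibration("wrist");p,d=capture("wrist");cv2.imwrite("pics/w1.png",p[:,:,::-1])
for P in [(0.6147,.1336,.181),(0.5657,.1558,.150),s["tcp_pos"]]: print(proj(c,P))
np.save("pics/w1.npy",d)
import pickle;pickle.dump(c,open("pics/w1.pkl","wb"))
E
```

```text
[0.59280868 0.12299929 0.30788446] [9.16658793e-03 4.48541530e-01 9.90751169e-01 2.42735702e-04
 1.70342022e+00 1.57513896e+00]
(np.float64(264.91419541182563), np.float64(173.0450594211212))
(np.float64(244.7081617817035), np.float64(212.96292542833893))
(np.float64(277.0586108725588), np.float64(268.3150596625469))
```

View pics/w1.png

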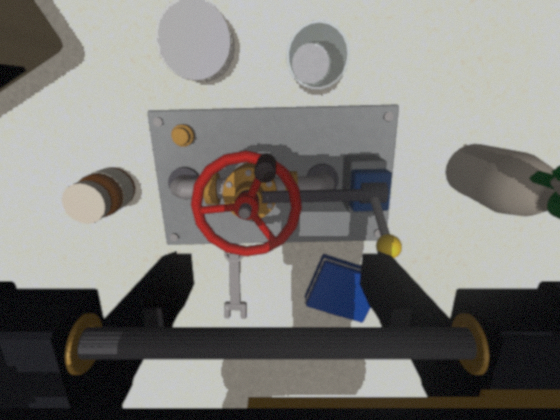

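Request:
{"op": "apply_moves", "data": {"twist": [[0,0,0],[0,0,0],[0,0,0],[0,0,0],[0,0,0],[0,0,0]], "xyz": [[0.015,-0.008,0.02],[0.022,-0.012,0.05],[0.022,-0.012,0.08],[0.022,-0.012,0.1],[0.022,-0.012,0.11],[0.022,-0.012,0.11]], "claw": [0.7,0.7,0.7,0.7,0.7,0.7]}}

```text
time: 2.9
tcp_pos: [0.6135, 0.1324, 0.1976]
ee_rot: [0.0, 1.0, 0.001, -0.001]
ft_force: [0.2, -0.3, 0.8]
opening: 0.697
```

```bash
python3 - <<'E'
from h import *
s=observe();print(s["tcp_pos"],s["ee_rot"],s["ft_force"])
c=get_calibration("wrist");p,d=capture("wrist");cv2.imwrite("pics/w2.png",p[:,:,::-1])
for P in [(0.6147,.1336,.181),(0.5657,.1558,.150)]: print(proj(c,P))
s=observe();print(s["tcp_pos"],s["ee_rot"],s["ft_force"])
E
```

```text
[0.61353054 0.13235677 0.19763196] [ 1.91611117e-05  9.99998908e-01  7.78781757e-04 -1.25566763e-03] [ 0.23241519 -0.30556756  0.8495438 ]
(np.float64(274.8785605777952), np.float64(251.65674869777618))
(np.float64(244.17768556577835), np.float64(293.06333450115596))
[0.61400704 0.13240067 0.1989883 ] [-9.11256712e-06  9.99999798e-01  6.33447035e-04 -5.01611951e-05] [-6.18231656e-04  4.10135793e-01  7.79223138e-01]
```

View pics/w2.png

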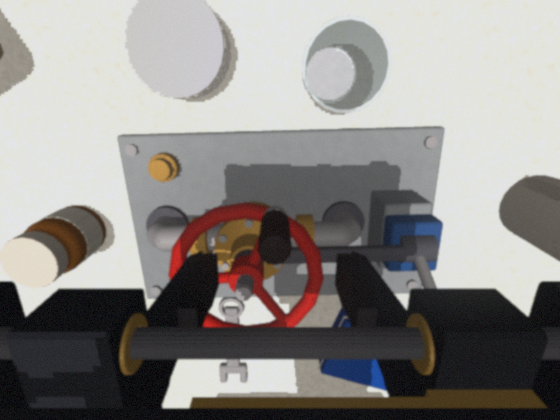

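Request:
{"op": "apply_moves", "data": {"twist": [[0,0,0],[0,0,0],[0,0,0],[0,0,0],[0,0,0]], "xyz": [[0.001,-0.001,0.015],[0.001,-0.001,0.03],[0.001,-0.001,0.045],[0.001,-0.001,0.056],[0.001,-0.001,0.056]], "claw": [0.7,0.7,0.7,0.7,0.7]}}

```text
time: 3.45
tcp_pos: [0.6147, 0.1334, 0.1423]
ee_rot: [0.0, 1.0, 0.0, -0.001]
ft_force: [-0.5, -0.0, 0.6]
opening: 0.697
```

Request:
{"op": "apply_moves", "data": {"twist": [[0,0,0],[0,0,0],[0,0,0],[0,0,0],[0,0,0],[0,0,0],[0,0,0],[0,0,0]], "xyz": [[0,0,0],[0,0,0],[0,0,0],[0,0,0],[0,0,0],[0,0,0],[0,0,0],[0,0,0]], "claw": [0.4,0.3,0.2,0.2,0.15,0.15,0.15,0.15], "newtons": 14}}

```text
time: 4.25
tcp_pos: [0.615, 0.1335, 0.1429]
ee_rot: [-0.0, 1.0, 0.0, 0.0]
ft_force: [-0.3, 0.0, 0.5]
opening: 0.219
```

```bash
python3 - <<'E'
from h import *
s=observe();print(s["tcp_pos"],s["ee_rot"],s["ft_force"],s["opening"])
p,d=capture("top");cv2.imwrite("pics/t3f.png",p[:,:,::-1]);crop(p[:,:,::-1],170,150,160,110,5,"pics/t3.png")
E
```

```text
[0.61495743 0.13349836 0.14286291] [-2.97534044e-05  9.99999994e-01  4.49808618e-05  9.35970319e-05] [-0.29554747  0.01799193  0.50082238] 0.2192867148549265
```

View pics/t3.png

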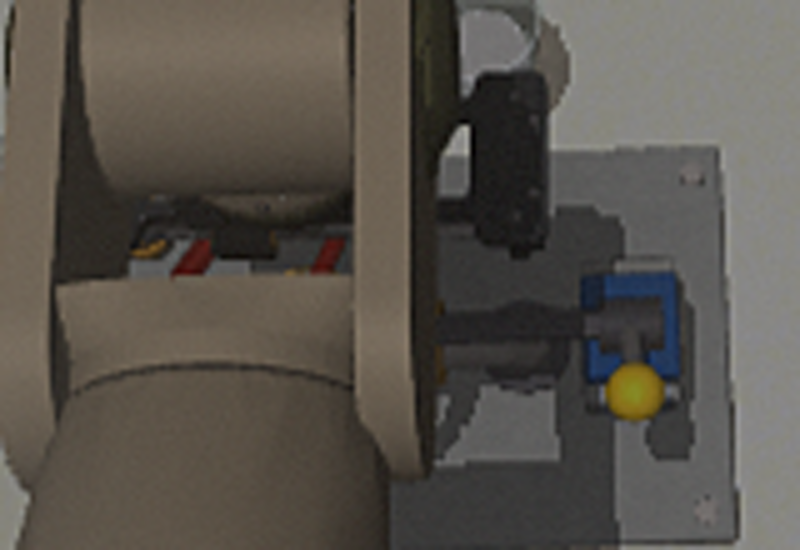

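```bash
cat > tab.py <<'E'
import sys,numpy as np,json
f0,step,n=map(float,sys.argv[1:4]);r=.055
a=np.radians(f0+step*np.arange(int(n)+1))
print([[float(round(r*(np.cos(x)-np.cos(a[0])),4)),float(round(-r*(np.sin(x)-np.sin(a[0])),4)),0] for x in a[1:]])
E
for i in 0 1 2 3 4 5; do f=$(python3 -c "print(-24.3+32*$i)"); echo $f; python3 tab.py $f 4 8; done
```

```text
-24.3
[[0.0015, -0.0036, 0], [0.0027, -0.0072, 0], [0.0036, -0.0109, 0], [0.0043, -0.0147, 0], [0.0047, -0.0185, 0], [0.0049, -0.0223, 0], [0.0048, -0.0262, 0], [0.0044, -0.03, 0]]
7.699999999999999
[[-0.0006, -0.0038, 0], [-0.0016, -0.0075, 0], [-0.0027, -0.0112, 0], [-0.0041, -0.0147, 0], [-0.0058, -0.0182, 0], [-0.0077, -0.0215, 0], [-0.0098, -0.0247, 0], [-0.0122, -0.0278, 0]]
39.7
[[-0.0026, -0.0029, 0], [-0.0053, -0.0055, 0], [-0.0082, -0.008, 0], [-0.0113, -0.0103, 0], [-0.0146, -0.0124, 0], [-0.0179, -0.0142, 0], [-0.0214, -0.0158, 0], [-0.025, -0.0171, 0]]
71.7
[[-0.0037, -0.0011, 0], [-0.0074, -0.0019, 0], [-0.0112, -0.0024, 0], [-0.0151, -0.0027, 0], [-0.0189, -0.0028, 0], [-0.0227, -0.0025, 0], [-0.0265, -0.002, 0], [-0.0303, -0.0012, 0]]
103.7
[[-0.0037, 0.001, 0], [-0.0073, 0.0023, 0], [-0.0108, 0.0039, 0], [-0.0142, 0.0057, 0], [-0.0175, 0.0077, 0], [-0.0206, 0.0099, 0], [-0.0236, 0.0124, 0], [-0.0263, 0.015, 0]]
135.7
[[-0.0026, 0.0028, 0], [-0.005, 0.0059, 0], [-0.0071, 0.009, 0], [-0.0091, 0.0123, 0], [-0.0108, 0.0158, 0], [-0.0122, 0.0193, 0], [-0.0134, 0.023, 0], [-0.0144, 0.0267, 0]]
```

Request:
{"op": "apply_moves", "data": {"twist": [[0,0,0],[0,0,0],[0,0,0],[0,0,0]], "xyz": [[0.0015,-0.0036,0],[0.0027,-0.0072,0],[0.0036,-0.0109,0],[0.0043,-0.0147,0]], "claw": [0.15,0.15,0.15,0.15], "newtons": 14}}

```text
time: 4.7
tcp_pos: [0.6194, 0.1486, 0.1428]
ee_rot: [0.0, 1.0, 0.0, 0.0]
ft_force: [-0.7, -0.9, 0.6]
opening: 0.221
```

Request:
{"op": "apply_moves", "data": {"twist": [[0,0,0],[0,0,0],[0,0,0],[0,0,0]], "xyz": [[0.0004,-0.0038,0],[0.0006,-0.0076,0],[0.0005,-0.0115,0],[0.0001,-0.0153,0]], "claw": [0.15,0.15,0.15,0.15]}}

```text
time: 5.1
tcp_pos: [0.6194, 0.1638, 0.1428]
ee_rot: [-0.0, 1.0, 0.0, 0.0]
ft_force: [0.4, -0.6, 1.7]
opening: 0.225
```

Request:
{"op": "apply_moves", "data": {"twist": [[0,0,0],[0,0,0],[0,0,0],[0,0,0]], "xyz": [[-0.0006,-0.0038,0],[-0.0016,-0.0075,0],[-0.0027,-0.0112,0],[-0.0041,-0.0147,0]], "claw": [0.15,0.15,0.15,0.15]}}

```text
time: 5.5
tcp_pos: [0.6152, 0.1785, 0.1429]
ee_rot: [-0.0, 1.0, 0.0, 0.0]
ft_force: [0.9, -0.2, 1.8]
opening: 0.221
```

Request:
{"op": "apply_moves", "data": {"twist": [[0,0,0],[0,0,0],[0,0,0],[0,0,0]], "xyz": [[-0.0017,-0.0035,0],[-0.0036,-0.0068,0],[-0.0057,-0.01,0],[-0.0081,-0.0131,0]], "claw": [0.15,0.15,0.15,0.15]}}

```text
time: 5.9
tcp_pos: [0.607, 0.1916, 0.1429]
ee_rot: [-0.0, 1.0, 0.0, 0.0]
ft_force: [1.4, 1.3, 2.6]
opening: 0.221
```

Request:
{"op": "apply_moves", "data": {"twist": [[0,0,0],[0,0,0],[0,0,0],[0,0,0]], "xyz": [[-0.0026,-0.0029,0],[-0.0053,-0.0055,0],[-0.0082,-0.008,0],[-0.0113,-0.0103,0]], "claw": [0.15,0.15,0.15,0.15]}}

```text
time: 6.3
tcp_pos: [0.5956, 0.2019, 0.1429]
ee_rot: [-0.0, 1.0, 0.0, 0.0]
ft_force: [1.5, 2.3, 2.4]
opening: 0.215
```

Request:
{"op": "apply_moves", "data": {"twist": [[0,0,0],[0,0,0],[0,0,0],[0,0,0]], "xyz": [[-0.0033,-0.0021,0],[-0.0066,-0.0039,0],[-0.0101,-0.0055,0],[-0.0137,-0.0068,0]], "claw": [0.15,0.15,0.15,0.15]}}

```text
time: 6.7
tcp_pos: [0.5823, 0.2084, 0.143]
ee_rot: [0.0, 1.0, 0.0, 0.001]
ft_force: [9.5, -0.1, 2.6]
opening: 0.222
```

```bash
for i in 0 1 2 3 4 5 6; do f=$(python3 -c "print(71.7+48*$i)"); echo $f; python3 tab.py $f 6 8; done
```

```text
71.7
[[-0.0056, -0.0015, 0], [-0.0112, -0.0024, 0], [-0.017, -0.0028, 0], [-0.0227, -0.0025, 0], [-0.0284, -0.0016, 0], [-0.034, -0.0002, 0], [-0.0394, 0.0019, 0], [-0.0445, 0.0044, 0]]
119.7
[[-0.0048, 0.0031, 0], [-0.0093, 0.0067, 0], [-0.0134, 0.0108, 0], [-0.0171, 0.0152, 0], [-0.0202, 0.02, 0], [-0.0229, 0.0251, 0], [-0.025, 0.0305, 0], [-0.0265, 0.0361, 0]]
167.7
[[-0.0009, 0.0057, 0], [-0.0013, 0.0114, 0], [-0.001, 0.0172, 0], [-0.0001, 0.0229, 0], [0.0013, 0.0284, 0], [0.0034, 0.0338, 0], [0.006, 0.039, 0], [0.0091, 0.0438, 0]]
215.7
[[0.0036, 0.0045, 0], [0.0076, 0.0086, 0], [0.0121, 0.0122, 0], [0.0169, 0.0154, 0], [0.022, 0.018, 0], [0.0274, 0.0201, 0], [0.0329, 0.0216, 0], [0.0386, 0.0226, 0]]
263.7
[[0.0057, 0.0003, 0], [0.0115, 0.0001, 0], [0.0172, -0.0008, 0], [0.0228, -0.0023, 0], [0.0281, -0.0043, 0], [0.0333, -0.0069, 0], [0.0381, -0.01, 0], [0.0426, -0.0136, 0]]
311.7
[[0.0041, -0.004, 0], [0.0077, -0.0085, 0], [0.0109, -0.0133, 0], [0.0135, -0.0184, 0], [0.0156, -0.0238, 0], [0.0171, -0.0293, 0], [0.0181, -0.035, 0], [0.0184, -0.0408, 0]]
359.7
[[-0.0003, -0.0058, 0], [-0.0011, -0.0114, 0], [-0.0026, -0.017, 0], [-0.0046, -0.0224, 0], [-0.0072, -0.0275, 0], [-0.0103, -0.0324, 0], [-0.0139, -0.0369, 0], [-0.018, -0.041, 0]]
```

Request:
{"op": "apply_moves", "data": {"twist": [[0,0,0],[0,0,0],[0,0,0],[0,0,0],[0,0,0],[0,0,0],[0,0,0],[0,0,0]], "xyz": [[-0.0056,-0.0015,0],[-0.0112,-0.0024,0],[-0.017,-0.0028,0],[-0.0227,-0.0025,0],[-0.0284,-0.0016,0],[-0.034,-0.0002,0],[-0.0394,0.0019,0],[-0.0445,0.0044,0]], "claw": [0.15,0.15,0.15,0.15,0.15,0.15,0.15,0.15], "newtons": 16}}

```text
time: 7.5
tcp_pos: [0.5384, 0.2046, 0.143]
ee_rot: [-0.001, 1.0, -0.0, 0.002]
ft_force: [8.0, 6.3, 1.1]
opening: 0.221
```

Request:
{"op": "apply_moves", "data": {"twist": [[0,0,0],[0,0,0],[0,0,0],[0,0,0],[0,0,0],[0,0,0],[0,0,0],[0,0,0]], "xyz": [[-0.0048,0.0031,0],[-0.0093,0.0067,0],[-0.0134,0.0108,0],[-0.0171,0.0152,0],[-0.0202,0.02,0],[-0.0229,0.0251,0],[-0.025,0.0305,0],[-0.0265,0.0361,0]], "claw": [0.15,0.15,0.15,0.15,0.15,0.15,0.15,0.15]}}

```text
time: 8.3
tcp_pos: [0.5109, 0.1687, 0.1427]
ee_rot: [-0.001, 1.0, 0.0, 0.0]
ft_force: [5.0, 9.5, 1.5]
opening: 0.219
```

```bash
python3 - <<'E'
from h import *
s=observe();print(s["tcp_pos"],s["ee_rot"],s["ft_force"],s["opening"])
p,d=capture("wrist");cv2.imwrite("pics/w4.png",p[:,:,::-1])
s=observe();print(s["tcp_pos"],s["ee_rot"],s["ft_force"],s["opening"])
E
```

```text
[0.51093763 0.1687366  0.14268057] [-1.15909252e-03  9.99999294e-01  6.62312747e-05  2.52286320e-04] [4.98279536 9.49169713 1.46224972] 0.2190946294752403
[0.51078785 0.16802646 0.14263522] [-8.98749814e-04  9.99999585e-01 -1.25624836e-04  8.14593146e-05] [2.68833999 7.76761088 1.69408945] 0.22128860501344202
```

View pics/w4.png

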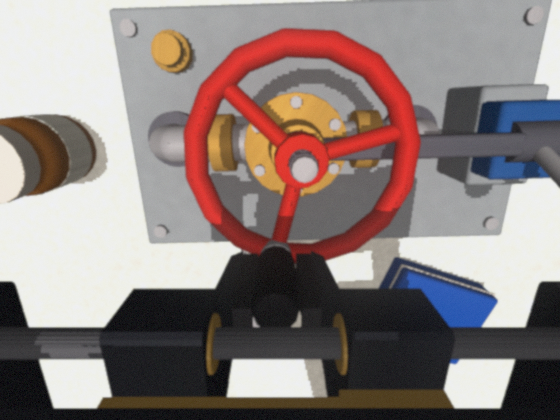

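Request:
{"op": "apply_moves", "data": {"twist": [[0,0,0],[0,0,0],[0,0,0],[0,0,0],[0,0,0],[0,0,0],[0,0,0],[0,0,0]], "xyz": [[-0.0009,0.0057,0],[-0.0013,0.0114,0],[-0.001,0.0172,0],[-0.0001,0.0229,0],[0.0013,0.0284,0],[0.0034,0.0338,0],[0.006,0.039,0],[0.0091,0.0438,0]], "claw": [0.15,0.15,0.15,0.15,0.15,0.15,0.15,0.15]}}

```text
time: 9.15
tcp_pos: [0.5189, 0.1253, 0.1423]
ee_rot: [-0.001, 1.0, 0.0, -0.002]
ft_force: [-2.2, 10.0, 3.7]
opening: 0.223
```

Request:
{"op": "apply_moves", "data": {"twist": [[0,0,0],[0,0,0],[0,0,0],[0,0,0],[0,0,0],[0,0,0],[0,0,0],[0,0,0]], "xyz": [[0.0036,0.0045,0],[0.0076,0.0086,0],[0.0121,0.0122,0],[0.0169,0.0154,0],[0.022,0.018,0],[0.0274,0.0201,0],[0.0329,0.0216,0],[0.0386,0.0226,0]], "claw": [0.15,0.15,0.15,0.15,0.15,0.15,0.15,0.15]}}

```text
time: 9.95
tcp_pos: [0.5561, 0.1017, 0.1422]
ee_rot: [-0.0, 1.0, 0.0, -0.004]
ft_force: [-8.9, 2.0, 6.8]
opening: 0.219
```

Request:
{"op": "apply_moves", "data": {"twist": [[0,0,0],[0,0,0],[0,0,0],[0,0,0],[0,0,0],[0,0,0],[0,0,0],[0,0,0]], "xyz": [[0.0057,0.0003,0],[0.0115,0.0001,0],[0.0172,-0.0008,0],[0.0228,-0.0023,0],[0.0281,-0.0043,0],[0.0333,-0.0069,0],[0.0381,-0.01,0],[0.0426,-0.0136,0]], "claw": [0.15,0.15,0.15,0.15,0.15,0.15,0.15,0.15]}}

```text
time: 10.75
tcp_pos: [0.5996, 0.1134, 0.1423]
ee_rot: [0.002, 1.0, -0.0, -0.003]
ft_force: [-6.4, -7.3, 6.0]
opening: 0.218
```

Request:
{"op": "apply_moves", "data": {"twist": [[0,0,0],[0,0,0],[0,0,0],[0,0,0],[0,0,0],[0,0,0],[0,0,0],[0,0,0]], "xyz": [[0.0041,-0.004,0],[0.0077,-0.0085,0],[0.0109,-0.0133,0],[0.0135,-0.0184,0],[0.0156,-0.0238,0],[0.0171,-0.0293,0],[0.0181,-0.035,0],[0.0184,-0.0408,0]], "claw": [0.15,0.15,0.15,0.15,0.15,0.15,0.15,0.15]}}

```text
time: 11.55
tcp_pos: [0.6198, 0.1534, 0.1427]
ee_rot: [0.002, 1.0, -0.001, -0.0]
ft_force: [2.5, -9.8, 3.5]
opening: 0.221
```

Request:
{"op": "apply_moves", "data": {"twist": [[0,0,0],[0,0,0],[0,0,0],[0,0,0],[0,0,0],[0,0,0],[0,0,0],[0,0,0]], "xyz": [[-0.0003,-0.0058,0],[-0.0011,-0.0114,0],[-0.0026,-0.017,0],[-0.0046,-0.0224,0],[-0.0072,-0.0275,0],[-0.0103,-0.0324,0],[-0.0139,-0.0369,0],[-0.018,-0.041,0]], "claw": [0.15,0.15,0.15,0.15,0.15,0.15,0.15,0.15]}}

```text
time: 12.35
tcp_pos: [0.6034, 0.1953, 0.1431]
ee_rot: [0.001, 1.0, -0.001, 0.002]
ft_force: [8.6, -3.9, 1.8]
opening: 0.22
```

```bash
python3 tab.py 47.7 4 4; python3 - <<'E'
from h import *
s=observe();v=s["tcp_pos"]-[0.5649,0.1561,0];print(v,np.degrees(np.arctan2(v[1],v[0])),s["ft_force"],s["joint_pos"])
E
```

```text
[[-0.0029, -0.0025, 0], [-0.006, -0.0048, 0], [-0.0093, -0.0068, 0], [-0.0126, -0.0086, 0]]
[0.03845935 0.03921211 0.14310873] 45.55527100633886 [ 8.5676704  -3.88188239  1.83429411] [ 0.12796713  0.60161327  1.19747424 -0.00322356  1.33859143  1.70069038]
```

Request:
{"op": "apply_moves", "data": {"twist": [[0,0,0],[0,0,0],[0,0,0],[0,0,0],[0,0,0],[0,0,0]], "xyz": [[-0.0029,-0.0025,0],[-0.006,-0.0048,0],[-0.0093,-0.0068,0],[-0.0126,-0.0086,0],[-0.0126,-0.0086,0],[-0.0126,-0.0086,0]], "claw": [0.15,0.15,0.15,0.15,0.15,0.15]}}

```text
time: 12.95
tcp_pos: [0.5905, 0.2048, 0.1431]
ee_rot: [0.0, 1.0, -0.0, 0.002]
ft_force: [8.3, -0.1, 1.9]
opening: 0.222
```

```bash
python3 - <<'E'
from h import *
s=observe();v=s["tcp_pos"]-[0.5649,0.1561,0];print(v,np.degrees(np.arctan2(v[1],v[0])),s["ft_force"])
c=get_calibration("wrist");p,d=capture("wrist");cv2.imwrite("pics/w5.png",p[:,:,::-1])
p,d=capture("scene");cv2.imwrite("pics/s5.png",p[:,:,::-1]);crop(p[:,:,::-1],225,165,200,140,4,"pics/s5c.png")
E
```

```text
[0.02564287 0.04869347 0.14312045] 62.22789327411402 [ 8.31245649 -0.13615655  1.87276035]
```

View pics/s5c.png

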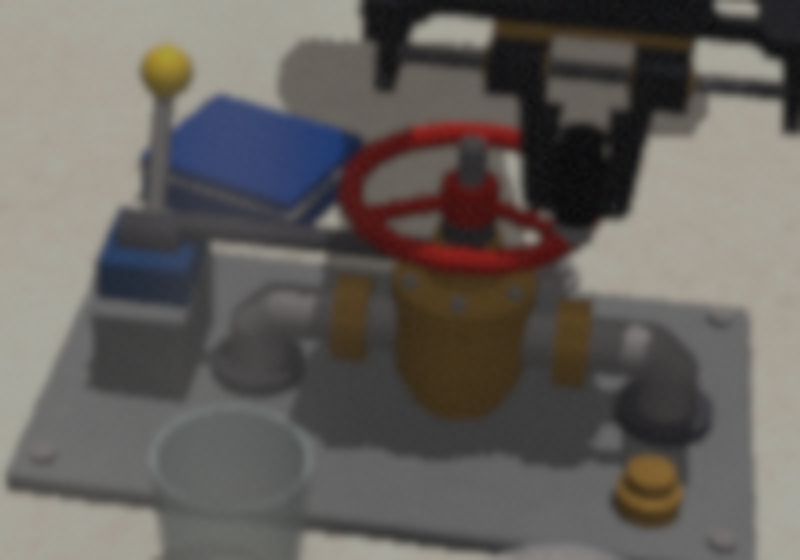

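View pics/w5.png

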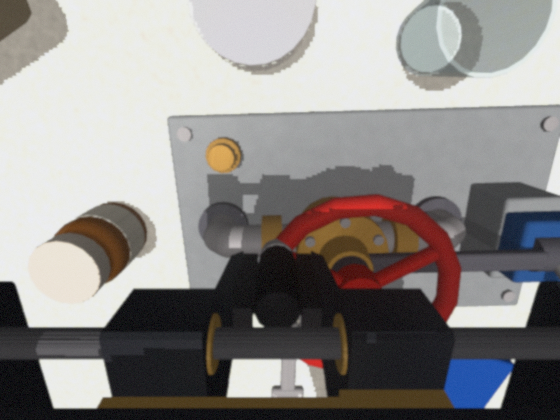

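```bash
python3 - <<'E'
from h import *
s=get_calibration("scene")
print([proj(s,(0.5657,.1558,z)) for z in (.150,.154)])
a=cv2.imread("pics/scene0.png").astype(int);b=cv2.imread("pics/s5.png").astype(int)
for n,i in(("a",a),("b",b)):
    print(n,"gray",i[196:214,341:345].mean(1).round().astype(int).tolist())
g=lambda i:(i[190:207,337:348]).mean(2).astype(np.float32)
A=cv2.imread("pics/scene0.png",0);B=cv2.imread("pics/s5.png",0)
cv2.imwrite("pics/stemcmp.png",np.hstack([cv2.resize(x[190:220,325:360],None,fx=10,fy=10,interpolation=cv2.INTER_NEAREST) for x in (cv2.imread("pics/scene0.png"),cv2.imread("pics/s5.png"))]))
E
```

```text
[(np.float64(342.4195286424245), np.float64(201.1824916724529)), (np.float64(342.5507623215986), np.float64(199.27139726855842))]
a gray [[66, 72, 134], [37, 40, 124], [25, 28, 108], [39, 41, 95], [64, 65, 91], [86, 87, 97], [94, 94, 100], [85, 85, 89], [70, 70, 72], [55, 55, 56], [48, 48, 49], [44, 43, 46], [44, 44, 46], [45, 44, 49], [44, 43, 61], [41, 41, 85], [32, 34, 106], [26, 28, 110]]
b gray [[48, 52, 131], [37, 40, 128], [44, 45, 112], [55, 56, 90], [62, 62, 74], [62, 62, 66], [58, 58, 60], [52, 52, 54], [48, 46, 49], [47, 46, 48], [46, 46, 47], [46, 44, 46], [46, 45, 48], [45, 44, 48], [43, 43, 54], [37, 38, 66], [29, 30, 75], [22, 24, 78]]
```

View pics/stemcmp.png

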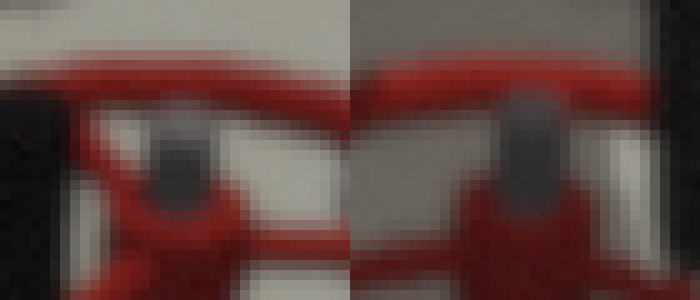

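Request:
{"op": "apply_moves", "data": {"twist": [[0,0,0],[0,0,0],[0,0,0],[0,0,0],[0,0,0],[0,0,0],[0,0,0],[0,0,0]], "xyz": [[0,0,0],[0,0,0],[0,0,0],[0,0,-0.01],[0,0,-0.03],[0,0,-0.06],[0,0,-0.09],[0,0,-0.11]], "claw": [0.4,0.5,0.5,0.5,0.5,0.5,0.5,0.5]}}

```text
time: 13.85
tcp_pos: [0.5892, 0.2055, 0.2558]
ee_rot: [-0.0, 1.0, 0.0, 0.001]
ft_force: [-0.4, 0.3, 0.6]
opening: 0.498
```

```bash
python3 - <<'E'
from h import *
t=get_calibration("top");d=np.load("pics/top0.npy")
P=np.array([at_d(t,u,v,d[v,u]) for v in range(165,240) for u in range(330,400) if d[v,u]>0])
for z0,z1 in((.05,.1),(.1,.15),(.15,.19),(.19,.25)):
    q=P[(P[:,2]>z0)&(P[:,2]<z1)];print(z0,len(q),q.min(0).round(3),q.max(0).round(3))
p,dd=capture("scene");cv2.imwrite("pics/s6.png",p[:,:,::-1])
a=cv2.imread("pics/scene0.png");b=p[:,:,::-1]
cv2.imwrite("pics/stemcmp2.png",np.hstack([cv2.resize(x[190:220,325:360],None,fx=10,fy=10,interpolation=cv2.INTER_NEAREST) for x in (a,b)]))
print(a[196:214,341:345].mean((1,2)).round().tolist());print(b[196:214,341:345].mean((1,2)).round().tolist())
E
```

```text
0.05 157 [ 0.545 -0.191  0.051] [ 0.612 -0.12   0.1  ]
0.1 463 [ 0.548 -0.19   0.1  ] [ 0.608 -0.122  0.15 ]
0.15 71 [ 0.566 -0.162  0.151] [ 0.606 -0.118  0.189]
0.19 469 [ 0.562 -0.178  0.19 ] [ 0.628 -0.11   0.212]
[91.0, 67.0, 54.0, 58.0, 74.0, 90.0, 96.0, 86.0, 70.0, 56.0, 48.0, 44.0, 45.0, 46.0, 50.0, 56.0, 58.0, 55.0]
[75.0, 66.0, 65.0, 65.0, 64.0, 61.0, 56.0, 51.0, 47.0, 45.0, 45.0, 45.0, 44.0, 45.0, 46.0, 45.0, 43.0, 38.0]
```

View pics/s6.png

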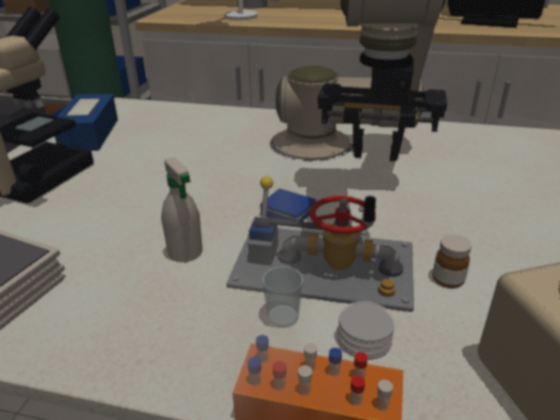

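Request:
{"op": "apply_moves", "data": {"twist": [[0,0,0],[0,0,0],[0,0,0],[0,0,0],[0,0,0],[0,0,0],[0,0,0],[0,0,0]], "xyz": [[-0.015,0.03,-0.005],[-0.03,0.065,-0.005],[-0.05,0.1,0],[-0.068,0.14,0],[-0.085,0.175,0],[-0.094,0.1945,0],[-0.094,0.1945,0],[-0.094,0.1945,0]], "claw": [0.3,0.1,0,0,0,0,0,0]}}

```text
time: 14.7
tcp_pos: [0.4952, 0.0111, 0.2527]
ee_rot: [-0.0, 1.0, -0.0, -0.0]
ft_force: [1.0, 0.6, 0.5]
opening: 0.003
```

```bash
python3 - <<'E'
from h import *
s=observe();print(s["tcp_pos"],s["opening"],s["ft_force"])
p,d=capture("wrist");cv2.imwrite("pics/w7.png",p[:,:,::-1])
E
```

```text
[0.49522005 0.01113995 0.25274319] 0.0028366543315358887 [1.01522696 0.62275491 0.50095674]
```

View pics/w7.png

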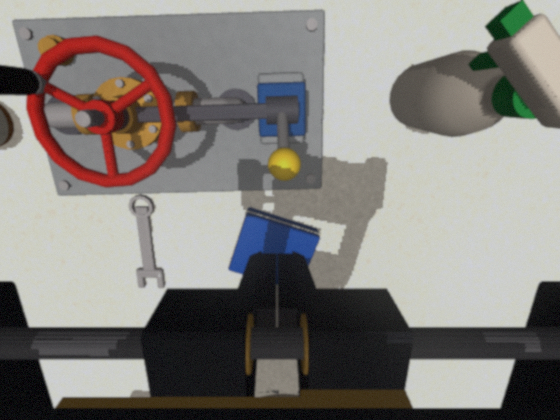

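Request:
{"op": "apply_moves", "data": {"twist": [[0,0,0],[0,0,0],[0,0,0],[0,0,0],[0,0,0],[0,0,0]], "xyz": [[0,0,0.025],[0,0,0.055],[0,0,0.085],[0,0,0.105],[0,0,0.105],[0,0,0.105]], "claw": [0,0,0,0,0,0]}}

```text
time: 15.35
tcp_pos: [0.4957, 0.0117, 0.1481]
ee_rot: [-0.0, 1.0, 0.001, 0.0]
ft_force: [0.6, -0.7, 0.6]
opening: 0.001
```

Request:
{"op": "apply_moves", "data": {"twist": [[0,0,0],[0,0,0],[0,0,0],[0,0,0],[0,0,0],[0,0,0],[0,0,0],[0,0,0]], "xyz": [[0.008,0,0],[0.016,0,0],[0.023,0,0],[0.03,0,0],[0.037,0,0],[0.044,0,0],[0.051,0,0],[0.058,0,0]], "claw": [0,0,0,0,0,0,0,0]}}

```text
time: 16.15
tcp_pos: [0.5539, 0.011, 0.1477]
ee_rot: [-0.0, 1.0, 0.0, 0.0]
ft_force: [-3.1, 0.1, 1.1]
opening: 0.007
```

Request:
{"op": "apply_moves", "data": {"twist": [[0,0,0],[0,0,0],[0,0,0],[0,0,0],[0,0,0],[0,0,0]], "xyz": [[0.006,0,0],[0.012,0,0],[0.018,0,0],[0.023,0,0],[0.027,0,0],[0.03,0,0]], "claw": [0,0,0,0,0,0]}}

```text
time: 16.75
tcp_pos: [0.5833, 0.0109, 0.1475]
ee_rot: [0.0, 1.0, 0.0, -0.0]
ft_force: [-1.7, -1.7, -1.5]
opening: 0.006
```

Request:
{"op": "apply_moves", "data": {"twist": [[0,0,0],[0,0,0],[0,0,0]], "xyz": [[0.001,0,0],[0.002,0,0],[0.003,0,0]], "claw": [0,0,0]}}

```text
time: 17.05
tcp_pos: [0.5861, 0.0109, 0.1477]
ee_rot: [0.0, 1.0, 0.0, -0.0]
ft_force: [-2.9, -0.0, -1.2]
opening: 0.008
```

Request:
{"op": "apply_moves", "data": {"twist": [[0,0,0],[0,0,0]], "xyz": [[0.0015,0,0],[0.0025,0,0]], "claw": [0,0]}}

```text
time: 17.25
tcp_pos: [0.5868, 0.011, 0.1476]
ee_rot: [0.0, 1.0, 0.0, -0.003]
ft_force: [-14.5, -1.5, 3.4]
opening: 0.005
```

```bash
python3 - <<'E'
from h import *
s=observe();print(s["tcp_pos"],s["opening"],s["ft_force"])
p,d=capture("scene");crop(p[:,:,::-1],205,140,160,120,5,"pics/s8c.png")
E
```

```text
[0.58677928 0.01098968 0.14756363] 0.005278299877836298 [-14.54697485  -1.53596806   3.39852169]
```

View pics/s8c.png

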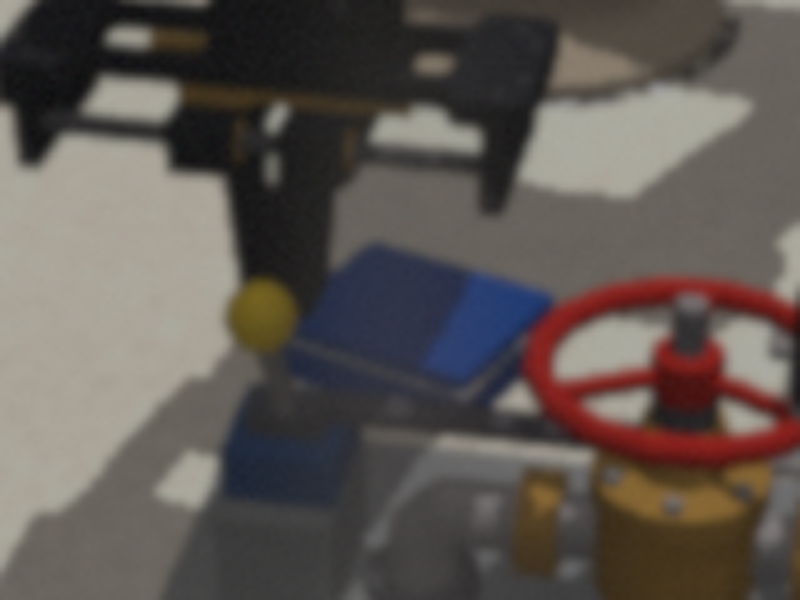

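Force rose to 14.5 N, so the lever is at its stop. I back off and rise, then check.

Request:
{"op": "apply_moves", "data": {"twist": [[0,0,0],[0,0,0],[0,0,0],[0,0,0],[0,0,0],[0,0,0],[0,0,0],[0,0,0]], "xyz": [[-0.01,0,0],[-0.03,0,0],[-0.06,0,0],[-0.09,0,0],[-0.12,0,-0.02],[-0.15,0,-0.05],[-0.17,0,-0.09],[-0.19,0,-0.12]], "claw": [0,0,0,0,0,0,0,0]}}

```text
time: 18.1
tcp_pos: [0.3982, 0.0111, 0.2704]
ee_rot: [0.0, 1.0, 0.0, 0.002]
ft_force: [0.5, 0.1, 0.6]
opening: 0.006
```

```bash
python3 - <<'E'
from h import *
s=observe();print(s["time"],s["tcp_pos"],s["opening"],s["ft_force"])
t=get_calibration("top");c=get_calibration("scene")
p,d=capture("scene");b=p[:,:,::-1];cv2.imwrite("pics/s9.png",b);crop(b,225,165,200,140,4,"pics/s9c.png")
q,d=capture("top");cv2.imwrite("pics/t9.png",q[:,:,::-1]);crop(q[:,:,::-1],170,170,160,110,5,"pics/t9c.png")
a=cv2.imread("pics/scene0.png")
cv2.imwrite("pics/stemcmp3.png",np.hstack([cv2.resize(x[190:220,325:360],None,fx=11,fy=11,interpolation=cv2.INTER_NEAREST) for x in (a,b)]))
print(a[196:214,341:345].mean((1,2)).round().tolist());print(b[196:214,341:345].mean((1,2)).round().tolist())
E
```

```text
18.1 [0.39823484 0.01106917 0.2703766 ] 0.005674478495483094 [0.53372122 0.07613435 0.59602567]
[91.0, 67.0, 54.0, 58.0, 74.0, 90.0, 96.0, 86.0, 70.0, 56.0, 48.0, 44.0, 45.0, 46.0, 50.0, 56.0, 58.0, 55.0]
[93.0, 74.0, 79.0, 92.0, 97.0, 89.0, 74.0, 59.0, 50.0, 47.0, 46.0, 45.0, 46.0, 47.0, 52.0, 58.0, 60.0, 58.0]
```

View pics/s9c.png

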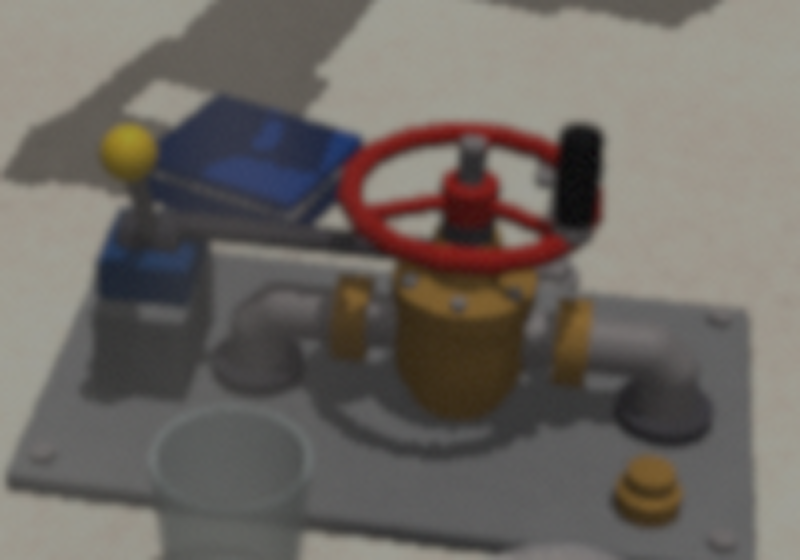

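View pics/stemcmp3.png

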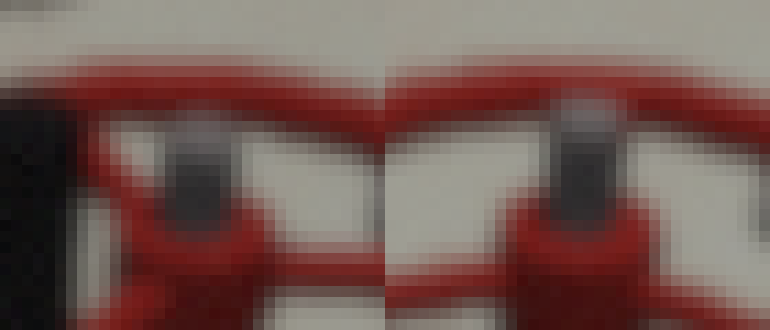

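View pics/t9.png

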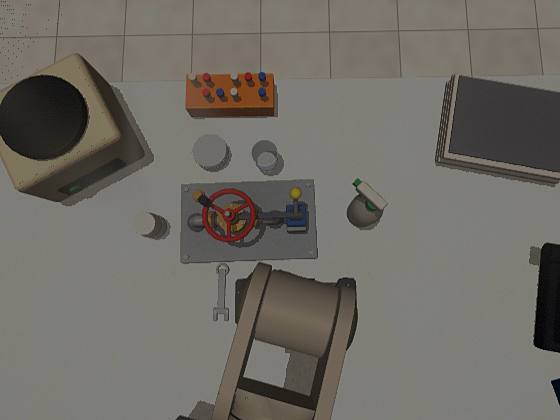

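```bash
python3 - <<'E'
from h import *
t=get_calibration("top");d0=np.load("pics/top0.npy")
ds=np.array([capture("top")[1] for _ in range(3)])
def Z(d,us,vs): return np.array([[at_d(t,u,v,d[v,u])[2] for u in us] for v in vs])
us=range(225,232);vs=range(211,217)
np.set_printoptions(linewidth=150)
print((Z(d0,us,vs)*1e3).round(1));print((Z(ds.mean(0),us,vs)*1e3).round(1));print(ds.std(0)[211:217,225:232].mean())
# plate reference
print(np.median((ds.mean(0)-d0)[235:250,190:210]),)
m=[z[z>.145] for z in (Z(d0,us,vs),)+tuple(Z(x,us,vs) for x in ds)];print([ (len(x),np.median(x),x.mean()) for x in m])
# handle & ball now
q=cv2.imread("pics/t9c.png")
E
```

```text
[[ 135.4  152.5  152.2  151.7  147.   135.6  137.1]
 [ 148.6  152.8  150.   153.5  150.2  146.2  137.5]
 [ 152.4  153.1  152.1  154.2  149.5  146.   134.1]
 [ 151.   148.9  151.1  150.2 1021.9  148.4  136.1]
 [ 148.   151.   149.1  150.3  147.5  142.2  134.5]
 [ 136.   147.2  146.1  149.1  142.6  135.4  133.7]]
[[156.  156.5 155.7 155.9 152.6 134.9 135.1]
 [154.  156.9 155.8 155.  155.1 437.4 135.3]
 [155.3 155.4 155.4 156.5 443.6 147.4 134.6]
 [154.5 156.3 155.1 155.4 155.  146.7 135.6]
 [151.6 156.3 155.1 153.4 151.  141.6 134.9]
 [133.6 146.4 149.1 146.9 143.1 134.7 135.2]]
0.020890966
-0.00022214651
[(30, np.float64(0.15016889487783547), np.float64(0.17906292596001436)), (31, np.float64(0.15489497176224698), np.float64(0.15395873446208205)), (30, np.float64(0.15498883013610543), np.float64(0.15340346407115427)), (30, np.float64(0.155018459170075), np.float64(0.2115873369863757))]
```

View pics/t9c.png

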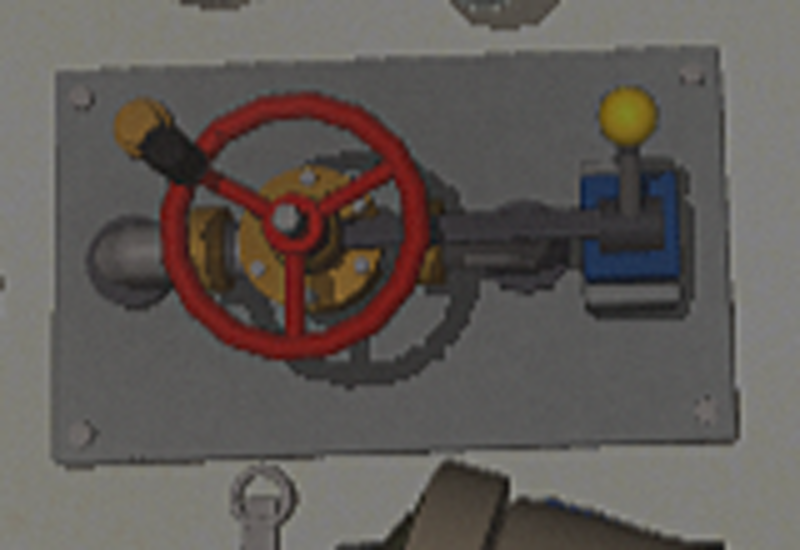

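```bash
python3 - <<'E'
from h import *
t=get_calibration("top");b=at_z(t,170+628.5/5-.5,170+115.5/5-.5,.154);print(b)
s=observe();print(s["time"],s["ft_force"])
print(finish_job())
E
```

```text
[0.60835927 0.00813541 0.154     ]
18.35 [ 0.17602025 -0.63252421 -0.36933822]
the job is handed in; nothing more can be done
None
```

The valve is opened by about one full turn and the lock lever is at its far stop. I handed the job in at 18.4 s of the 72 s; no verdict was reported.

**Turning the wheel:** I gripped the black handle at 14–16 N and carried it counter-clockwise in a circle. The push stayed near 0 N for about 80°, then rose to 9 N between 80° and 96°, which is where the free play was taken up. From the middle of that range I turned roughly 360° more, then let go. The push on the handle stayed at about 10 N.

**Lock lever:** I pushed the yellow ball over until the force rose to 14.5 N at the stop. The ball then measured x = 0.608 m against 0.608 m expected for the far stop. The robot then backed clear and touches nothing.

**Checks on the stem rise**, where the limits are 3.68 to 4.32 mm:

| Method | Rise |
|---|---|
| Wheel angle and handle force | 3.9–4.07 mm |
| Top camera depth | about 4.3 mm ± 0.4 |
| Scene picture, edge of the stem top | about 3.7 mm, coarse |
| Scene picture, brightest point of the stem top | about 4.2 mm, coarse |

The camera figures disagree within their noise, and two of them fall near the limits. I relied on the angle and force count.

**Bystanders:** in the last top picture those in view look unmoved. The arm covered most of the slide box there, but the scene picture shows it in place.

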